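# Load and clamp a cigar mould in the bench press

## Task

The filled cigar mould lies only part of the way along the bed of the little bench press. Push it along the bed until it is fully home against the end stop, and only then turn the handwheel clockwise by its crank knob until you feel the platen bear down firmly on the mould, without forcing it, and let go so that it stays clamped. Leave the knife, the gum cup and the ring gauge where they are.

Things in the scene. Friction and masses are not known exactly. Their poses are not given: they have to be found in the camera images.
- press: fixed bench press; origin on the table under the vertical screw axis, z up, +y along the bed to the end stop. Bed top 20 mm above the table, y -280 to 150. Guide rails: inner faces x = -53 and 53, top at 34 mm. Green column at x -145 to -95, y -40 to 40; its arm reaches over the bed (x to 40, y -30 to 30, z 151 to 190 mm)
- stop_face (a point): middle of the end stop's face, towards which the mould is pushed: a steel cross bar at the end of the bed, face at y = 140 mm in the press's frame, top 48 mm above the table
- mould: loose two-part wooden cigar mould on the bed, 100 (x) by 280 mm (y), 0.5 to 0.95 kg; origin at the centre of its underside. The upper half stands 6 to 14 mm off the lower by how full it is: its top is 56 to 64 mm above the underside, not told exactly, and does not yield. Fully home, its +y end touches the stop and its origin is over the press's
- platen: the square pressing plate with its rubber pad, 90 by 90 mm and 16 mm thick, at the screw's lower end; the pad gives about 1 mm per 20 N; origin at the centre of its underside, the pressing face. It only moves up and down, with the handwheel
- press_wheel (a joint): angle of the handwheel (rad), 0 to 13.6; grows turning clockwise seen from above and lowers the platen 5.1 mm per rad. Starts at 1.4 to 3.2; the mould is met after more than one full turn. It drags with 0.2 N m (3 N at the knob) and stays where left; 20 N of platen force adds only 1.6 N at the knob
- wheel_hub (a point): centre of the flat handwheel, on the screw axis, 202 mm above the table. The rim is 136 mm across with its top 208 mm above the table; the 16 mm thick screw in the middle rises to at most 262 mm
- knob_grip (a point): grip point, 236 mm above the table, on the axis of the upright black crank knob on the rim, 62 mm from the screw axis: 22 mm across, 212 to 254 mm above the table. It spins freely on its spindle, so it can be carried round with the gripper's yaw unchanged. Open the gripper no wider than 55 mm to go over it
- chaveta: bystander: flat half-moon tobacco knife, 45 by 130 by 4 mm, on the cutting board beyond the press; origin at the underside
- gum_cup: bystander: white ceramic cup, 68 mm across, 55 mm high; origin at the centre of its underside
- ring_gauge: bystander: aluminium plate with four holes, 60 by 150 by 8 mm; origin at the centre of its underside

How it is judged:
By the outcome, as a careful person would: the job done as asked, in the order asked, and still so for the second after the job is handed in, with the robot touching nothing.
It also fails if it takes over 72 s, if anything falls off the work surface, if the arm or the gripper's body presses on something with over 40 N, if the wrist force passes 120 N, or if a joint passes its speed limit or range.

## Robot

A 7-joint arm with a two-finger parallel gripper is mounted at the origin on the work surface. World frame = base frame: x ahead of the robot, y to its left, z up, the work surface at z = 0. Lengths are in m, angles in rad, forces in N, time in s.
With the tool pointing down it reaches from about 0.425 to 0.925 m from the base axis. Payload 6.8 kg.
Tool frame: the origin (TCP) lies at the very end of the fingers, on their centre line; the grasp point (between the pads) lies 19 mm behind it (grip_point_offset is the distance from the TCP to the grasp point, in m); z points along the fingers, y is the line along which they close (so a half turn about z gives the same grasp; the last joint's range is limited). The gripper opens to 85 mm and grips with 20 to 120 N. Pads are 22 mm wide; open, the fingers measure 114 mm over their backs; the gripper's body (76 mm by 85 mm) begins 54 mm behind the grasp point. The pads swing forward as they close: fully open they stand 13 mm farther back than shut.
Start: joints at [-1.313, 0.477, 0.022, 1.555, -0.011, 1.109, -0.083], TCP at [0.241, 0.63, 0.193] pointing down, gripper open.
Joint ranges: [-2.96, 2.96], [-0.34, 2.1], [-1.41, 1.46], [0.24, 2.44], [-1.37, 4.51], [0.17, 1.92], [-2.96, 2.96]. Speed limits (rad/s): [2.39, 2.39, 3.14, 3.14, 3.14, 3.14, 3.14].

## Interface

Orientations are given as a unit quaternion [w, x, y, z].
In Python, from station import * gives the robot as it stands.
- The arm moves only by the tool carry_out, never from a script. Its argument "rows" is text: rows parted by semicolons, each of 4 numbers parted by spaces: the shift along the world's x, y, z in mm, then the turn about the world's z in degrees. In form: dx dy dz yaw; .... A call has 1 to 10 rows; each row shifts and turns the commanded pose from where the row before left it; what a row does not reach is not made up. A row lasts 1/8 s, in which the tool goes at most 62.5 mm and 10.7 degrees, less where a joint would pass 70% of its speed; a pose out of reach is approached as far as the arm can. A call is refused whole if a number of a shift passes 62.5 or a number of a turn 10.7, either way. A call with a gripper value outside its range is refused whole. "claw" is the finger opening in mm, from 0 to 85.4, set as the call begins (left out, the last holds). The fingers move at their own pace and stop on an object; "force" is the grip in N (left out, the last holds). Time passes only in rows, so rows that do not move let the fingers close. It gives the time, the measured TCP pose, the force, the opening and the grip force at its end, in the units of the state.
- get_obs(): the state, without advancing time (a new reading comes with each control period).
- read_camera(name): name is "scene" or "top" or "wrist"; returns a dict with "img" (480x640x3 uint8, blue, green, red), "fov_y" (degrees; the focal length in pixels is half the picture's height over the tangent of half this angle, whatever the lens; pixels are square), "cx", "cy" (the principal point, pixels), "world_to_cam" (4x4, takes a point from world to camera coordinates). Camera axes: x right, y up, looking along -z (the intrinsics and any distortion apply to the point x, -y, -z); pixel columns grow to the right and rows downward; lengths in m; the calibration is good to about 2 mm. A picture is of the moment at which its call begins. There is no depth.
- hand_in(): hands the job in; it is judged then, once.
Trained networks look in the newest picture that a camera, given by its name, has taken for a name from the list of things; names that differ only in an ending like _2 or _b are one class to them, and where a whole thing is asked for, a point or a joint stands for the part that bears it (a point fixed in the world has none). Each returns a list of dicts, best first, with "confidence" (0 to 1); they miss things now and then, are a little off and sometimes report something else, mostly with a low value. They report only what shows in the picture. A call takes as long as a camera call.
- recognise(camera, thing): "centre" ([column, row] in pixels, amid what is visible of it).
- outline_of(camera, thing): "pixels" (480x640 bool, what is visible of it) and "centre" ([column, row] in pixels, amid what is visible of it).
- place_of(camera, thing): "centre" ([column, row] in pixels: a listed point, or the origin of a listed thing).
The state is a dict: "t": time; "q": joint angles; "joint_vel": joint speeds; "joint_torque": joint torques, N m; "eef_pos": TCP position; "tool_rot": TCP orientation; "contact_force": force on the tool from outside, world axes, zero at the start; "torque": the same for the moment, N m; "gripper_width": opening from 0.0 (shut) to 1.0 (fully open); "grasp_force": force on a finger pad.
Only numpy, scipy, OpenCV 4.12 (cv2) and the standard library are available. Lean on these libraries where they do the work, as an engineer would, in place of code of your own. Each camera call takes 0.05 s, during which the arm holds its last target. There are 200 camera calls.

## Working session

There is one attempt and no reset: what is moved stays moved. The work goes in short steps, Python scripts to look and compute and a tool call to move; the robot and the scene stay as the last step left them, time stands still between calls to the robot, and variables do not carry over. Pictures are saved under pics/ and viewed, at most 10 in all, crops included, and the job is handed in when it is done.

Besides the shell and the picture viewer there is one more tool, called after "Emit:" in YAML: its name, and indented under it one key for each argument. carry_out: Moves the arm, as the interface text tells. Its arguments: {"type":"object","properties":{"rows":{"type":"string"},"claw":{"type":"number"},"force":{"type":"number"}},"required":["rows"]}

```bash
mkdir -p pics; ls; cat > h.py <<'E'
from station import *
import numpy as np, cv2
def ray(c,px):
    f=240/np.tan(np.radians(c["fov_y"])/2)
    T=np.array(c["world_to_cam"]);R=T[:3,:3];o=-R.T@T[:3,3]
    d=R.T@np.array([(px[0]-c["cx"])/f,-(px[1]-c["cy"])/f,-1.]);return o,d
def atz(c,px,z):
    o,d=ray(c,px);return o+d*(z-o[2])/d[2]
def proj(c,p):
    f=240/np.tan(np.radians(c["fov_y"])/2)
    T=np.array(c["world_to_cam"]);q=T[:3,:3]@np.array(p)+T[:3,3]
    return c["cx"]+f*q[0]/-q[2], c["cy"]-f*q[1]/-q[2]
E
python3 - <<'E'
from h import *
np.set_printoptions(precision=4,suppress=True)
zs=dict(press=0,stop_face=None,mould=.02,wheel_hub=.202,knob_grip=.236,platen=None)
for n in("scene","top"):
    c=read_camera(n);cv2.imwrite(f"pics/{n}0.png",c["img"]);print(n,c["fov_y"],c["cx"],c["cy"],ray(c,(320,240)))
    for k in zs:
        for r in place_of(n,k)[:2]:
            print(k,r["confidence"],np.round(r["centre"]), None if zs[k] is None else atz(c,r["centre"],zs[k]), atz(c,r["centre"],.034))
print(get_obs())
E
```

```text
pics
scene 51.98109495227501 317.9093640195068 240.29350539062412 (array([ 1.1944, -0.5355,  1.0809]), array([-0.474 ,  0.4298, -0.7686]))
press 0.71 [316. 258.] [0.569  0.0157 0.    ] [ 0.5886 -0.0016  0.034 ]
press 0.62 [137. 331.] [ 0.4493 -0.4661  0.    ] [ 0.4727 -0.4683  0.034 ]
stop_face 0.8 [358. 230.] None [0.5906 0.1559 0.034 ]
mould 0.87 [283. 272.] [ 0.5581 -0.0901  0.02  ] [ 0.5665 -0.096   0.034 ]
wheel_hub 0.75 [319. 208.] [0.5749 0.0222 0.202 ] [0.4565 0.1288 0.034 ]
wheel_hub 0.55 [315. 258.] [ 0.6839 -0.0874  0.202 ] [ 0.5863 -0.0017  0.034 ]
knob_grip 0.59 [291. 205.] [ 0.5468 -0.0424  0.236 ] [0.392  0.0756 0.034 ]
platen 0.94 [314. 223.] None [0.4901 0.0778 0.034 ]
top 54.77976767462282 318.89843092573017 237.9735776624387 (array([0.3451, 0.0092, 1.3314]), array([ 0.2266, -0.0177, -0.9739]))
press 0.57 [309. 269.] [0.5705 0.0201 0.    ] [0.5647 0.0199 0.034 ]
stop_face 0.7 [260. 263.] None [0.5868 0.1586 0.034 ]
stop_face 0.47 [165. 314.] None [0.4543 0.4232 0.034 ]
mould 0.94 [346. 274.] [ 0.5491 -0.0849  0.02  ] [ 0.5469 -0.0839  0.034 ]
mould 0.22 [165. 310.] [0.4647 0.4278 0.02  ] [0.4634 0.4233 0.034 ]
wheel_hub 0.72 [310. 255.] [0.5708 0.0138 0.202 ] [0.6044 0.0145 0.034 ]
knob_grip 0.63 [332. 263.] [ 0.542 -0.036  0.236] [ 0.5783 -0.0443  0.034 ]
platen 0.78 [310. 259.] None [0.5937 0.0168 0.034 ]
{'t': 0.7, 'q': array([-1.3131,  0.477 ,  0.0224,  1.5554, -0.0115,  1.1093, -0.0831]), 'joint_vel': array([ 0.0008, -0.0006,  0.0021,  0.0002,  0.0005,  0.0016, -0.0004]), 'joint_torque': array([ -0.0002, -59.6167,   1.6062, -28.1489,   0.0126,   0.0016,
         0.    ]), 'eef_pos': array([0.2414, 0.6304, 0.1925]), 'tool_rot': array([-0.    ,  0.1819,  0.9833,  0.    ]), 'contact_force': array([ 0.6618,  0.3411, -0.2822]), 'torque': array([-0.0199, -0.0133, -0.0034]), 'grasp_force': 0.0, 'gripper_width': 1.0032738960087069}
```

View pics/scene0.png

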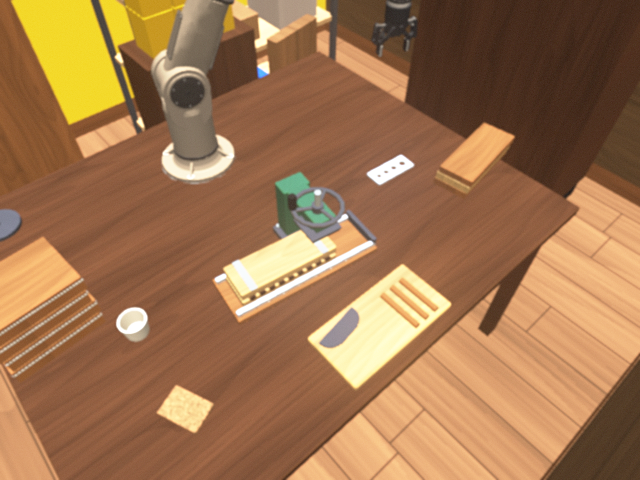

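View pics/top0.png

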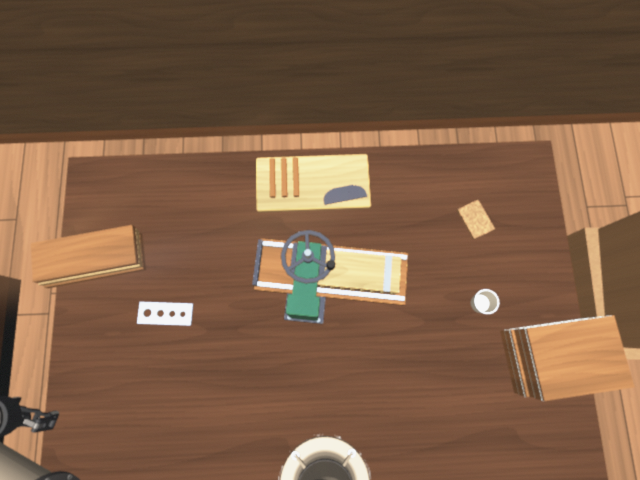

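The scene view shows the press at about (316,258), with the mould part-way along the bed and its white-banded −y end near (235,275). The knob is at (291,203). In the top view the rails run (260,242)–(408,257), the hub is at (308,254), the knob at (331,265) and the mould's −y end at about column 403. Next I'll fit the press pose more exactly.

```bash
python3 - <<'E'
from h import *
from scipy.optimize import least_squares
np.set_printoptions(precision=4,suppress=True)
C={};obs=[];mk=[]
for n in("top","scene"):
    c=C[n]=read_camera(n)
    for k,p in(("press",(0,0,0)),("stop_face",(0,.14,.034)),("wheel_hub",(0,0,.202))):
        r=place_of(n,k)
        if r: obs.append((n,p,r[0]["centre"]))
    mk+= [(n,k,r["centre"]) for k in("mould","knob_grip") for r in place_of(n,k)[:1]]
    o=outline_of(n,"mould")
    if o:
        m=o[0]["pixels"].astype(np.uint8); print(n,"mould outline",m.sum(),cv2.boxPoints(cv2.minAreaRect(cv2.findNonZero(m))).tolist())
# rails in top: bright low-saturation pixels in bed area
c=C["top"];hsv=cv2.cvtColor(c["img"],cv2.COLOR_BGR2HSV)
w=((hsv[...,1]<50)&(hsv[...,2]>190)).astype(np.uint8);w[:235]=0;w[308:]=0;w[:,:250]=0;w[:,415:]=0
nc,lab,st,_=cv2.connectedComponentsWithStats(w)
for i in range(1,nc):
    if st[i,4]>30 :
        ys,xs=np.where(lab==i);P=np.array([atz(c,q,.034)[:2] for q in zip(xs,ys)])
        s,b=np.polyfit(P[:,1],P[:,0],1);print("rail",st[i],"slope dx/dy",s,"x at y=0",b,"y range",P[:,1].min(),P[:,1].max())
def W(v,p):
    s,co=np.sin(v[2]),np.cos(v[2]);return [v[0]+co*p[0]-s*p[1],v[1]+s*p[0]+co*p[1],p[2]]
f=lambda v:np.concatenate([np.array(proj(C[n],W(v,p)))-q for n,p,q in obs])
r=least_squares(f,[.57,.017,-.1],loss="soft_l1");print("press",r.x,np.round(r.fun,1))
v=r.x
for n,k,q in mk:
    p=atz(C[n],q,.02 if k=="mould" else .236);d=p[:2]-v[:2];co,s=np.cos(v[2]),np.sin(v[2])
    print(n,k,p,"press frame",co*d[0]+s*d[1],-s*d[0]+co*d[1])
E
```

```text
top mould outline 2818 [[316.49810791015625, 287.3951721191406], [320.17425537109375, 247.87667846679688], [402.18548583984375, 255.50564575195312], [398.50933837890625, 295.0241394042969]]
scene mould outline 4366 [[219.80001831054688, 268.60003662109375], [321.8000183105469, 217.6000213623047], [341.6000061035156, 257.20001220703125], [239.60000610351562, 308.20001220703125]]
rail [262 241  22   6 106] slope dx/dy 0.12348507800165864 x at y=0 0.6267845371765921 y range 0.09209036343659815 0.152270425088839
rail [304 249   7   7  39] slope dx/dy -0.09247349004300404 x at y=0 0.615763732047632 y range 0.015390545295931115 0.03282409497701892
rail [334 248  74  44 534] slope dx/dy 0.3671023220761246 x at y=0 0.6391248992470161 y range -0.2607985824709752 -0.05323722035747773
rail [257 281  37   9 189] slope dx/dy 0.14277801208253652 x at y=0 0.5053276303733217 y range 0.06675687396786575 0.16768225877354473
rail [317 287  88  14 462] slope dx/dy 0.1402283792088183 x at y=0 0.5055029275641381 y range -0.24283186996190834 -5.2717675702083563e-05
press [ 0.5693  0.0147 -0.1171] [  0.1  -1.1 -65.9  -0.2  -0.4   2.5   3.3   3.9  -3.7   1.7  -1.3  -0.5]
top mould [ 0.5531 -0.0872  0.02  ] press frame -0.004189335161958173 -0.10310950549056887
top knob_grip [ 0.5422 -0.0307  0.236 ] press frame -0.02154053984521114 -0.048319338120797035
scene mould [ 0.5488 -0.0942  0.02  ] press frame -0.007555802935139853 -0.1106224428207949
scene knob_grip [ 0.5381 -0.0377  0.236 ] press frame -0.02478763923681569 -0.05574425142571724
```

Emit:
carry_out:
  rows: "30 -30 50 -7.65;30 -30 50 -7.65;30 -50 50 -7.65;30 -55 20 -7.65;30 -55 0 -7.65;30 -55 0 -7.65;30 -55 0 -7.65;30 -55 0 -7.65;30 -55 0 -7.65;17 -55 0 -7.65"
  claw: 0

```text
t: 2.65
eef_pos: [0.5192, 0.1487, 0.3477]
tool_rot: [0.0, 0.753, 0.658, 0.0]
contact_force: [1.0, -0.1, -0.5]
gripper_width: -0.001
grasp_force: 0.0
```

Emit:
carry_out:
  rows: "0 -60 0 0;0 -60 0 0;0 -60 0 0;0 -60 0 0;0 -60 0 0;0 -60 0 0;0 -62 0 0;0 0 0 0;0 0 0 0"

```text
t: 3.78
eef_pos: [0.5182, -0.2708, 0.3473]
tool_rot: [-0.0, 0.752, 0.66, 0.0]
contact_force: [-0.4, 1.0, -0.4]
gripper_width: -0.002
grasp_force: 0.0
```

Emit:
carry_out:
  rows: "10 -20 -50 0;0 0 -50 0;0 0 -50 0;0 0 -50 0;0 0 -45 0;0 0 -30 0;0 0 -20 0;0 0 -13 0;0 0 0 0"

```text
t: 4.9
eef_pos: [0.5283, -0.2906, 0.0393]
tool_rot: [-0.0, 0.751, 0.66, 0.0]
contact_force: [-0.1, -0.5, 0.7]
gripper_width: 0.001
grasp_force: 0.0
```

```bash
python3 - <<'E'
from h import *
a=[read_camera("top")["img"][220:340,300:460],read_camera("scene")["img"][180:345,140:400]]
cv2.imwrite("pics/p1.png",np.vstack([cv2.resize(a[0],(400,300)),cv2.resize(a[1],(400,254))]))
E
```

```text
(no output)
```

View pics/p1.png

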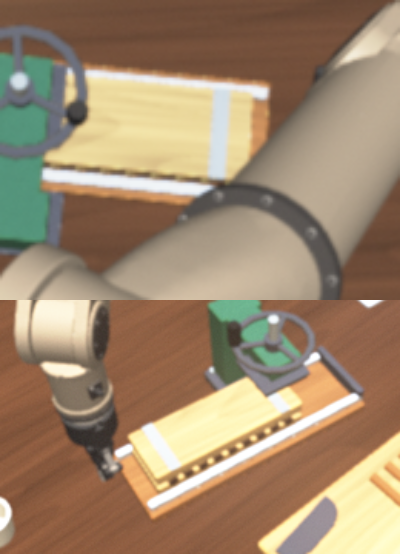

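The lower panel shows the closed fingertips at about (108,476), just behind the −y end of the bed, with the front rail end at (152,503). I'll check numerically that they are centred.

```bash
python3 - <<'E'
from h import *
c=read_camera("scene");T=lambda x,y:((x-140)/.65,(y-180)/.65+300)
th=-.133;R=lambda x,y,z:(.5685+np.cos(th)*x-np.sin(th)*y,.015+np.sin(th)*x+np.cos(th)*y,z)
im=c["img"].copy()
def dot(p,col):
    cv2.circle(im,tuple(int(round(v*8)) for v in proj(c,p)),8,col,-1,cv2.LINE_AA,3)
for y in(-.28,-.14,0,.14):
    for x in(-.053,.053): dot(R(x,y,.034),(0,0,255))
for x in(-.05,.05):
    for y in(-.245,.035): dot(R(x,y,.08),(255,0,0))
dot(get_obs()["eef_pos"],(0,255,0))
cv2.imwrite("pics/p2.png",cv2.resize(im[190:340,190:390],(800,600),interpolation=cv2.INTER_CUBIC))
E
```

```text
(no output)
```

View pics/p2.png

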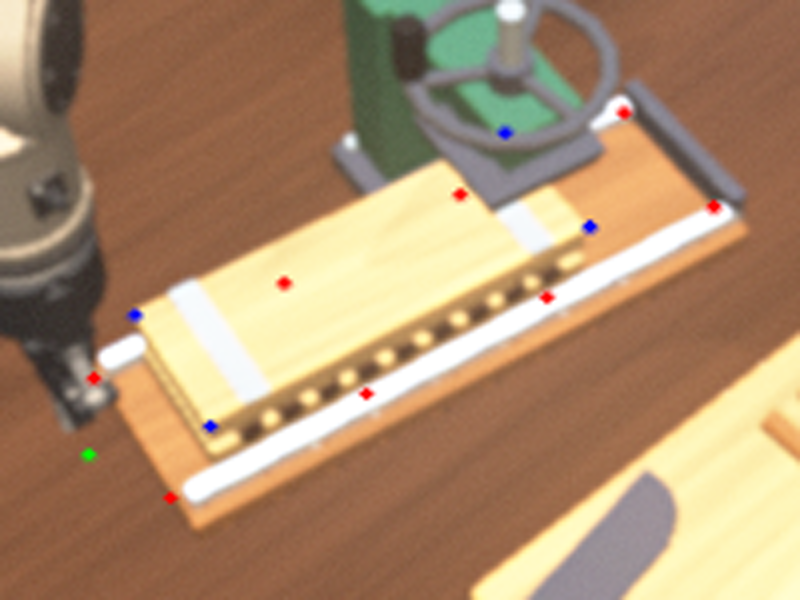

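The dots show the press fit is within a few mm at the stop end. The TCP dot (88,455) sits below the visible fingertips at about (75,425), so I'll check with the wrist camera.

```bash
python3 - <<'E'
from h import *
c=read_camera("wrist");im=c["img"].copy();e=get_obs()["eef_pos"]
print(e,[proj(c,e+[0,0,z]) for z in(0,.019,.03)])
for z,col in((0,(0,255,0)),(.019,(255,0,255))): 
    q=proj(c,e+[0,0,z]);cv2.circle(im,(int(q[0]),int(q[1])),3,col,-1)
s=read_camera("scene");m=s["img"][250:320,180:250].copy()
for z,col in((0,(0,255,0)),(.019,(255,0,255)),(.073,(0,0,255))):
    q=proj(s,e+[0,0,z]);m[int(q[1])-250,int(q[0])-180]=col
cv2.imwrite("pics/p3.png",np.hstack([cv2.resize(im,(440,330)),cv2.resize(m,(330,330),interpolation=0)]))
E
```

```text
[ 0.52894521 -0.29154064  0.04058527] [(np.float64(311.2569357449491), np.float64(282.5643339338466)), (np.float64(311.3046723939133), np.float64(297.90834602418323)), (np.float64(311.3372218080999), np.float64(308.37071855456776))]
```

View pics/p3.png

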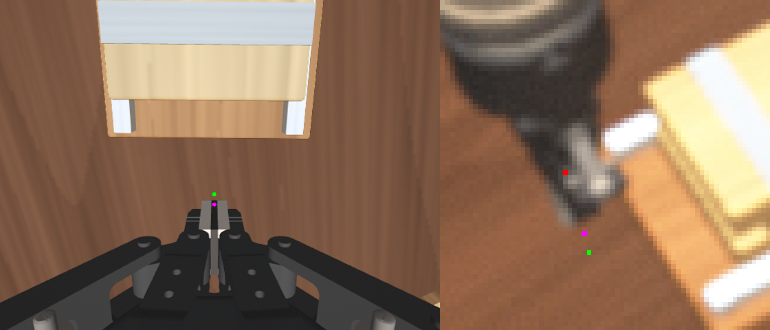

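Wrist view: the fingers are at column 214 and the bed spans 108–308, so they're centred and aligned. I'll lower slightly and start pushing.

Emit:
carry_out:
  rows: "0 0 -12 0;2 15 0 0;2 15 0 0;1 10 0 0;1 10 0 0;1 10 0 0;1 10 0 0;1 10 0 0;1 10 0 0;0 0 0 0"

```text
t: 6.4
eef_pos: [0.5385, -0.1993, 0.0274]
tool_rot: [-0.001, 0.751, 0.66, 0.0]
contact_force: [-0.6, -0.3, 0.6]
gripper_width: -0.004
grasp_force: 0.0
```

Emit:
carry_out:
  rows: "1 10 0 0;2 10 0 0;1 10 0 0;1 10 0 0"

```text
t: 6.9
eef_pos: [0.5433, -0.1605, 0.0275]
tool_rot: [0.0, 0.752, 0.66, 0.0]
contact_force: [0.8, -4.8, 0.4]
gripper_width: 0.001
grasp_force: 1.9
```

Emit:
carry_out:
  rows: "1 5 0 0;0 5 0 0;1 5 0 0"

```text
t: 7.28
eef_pos: [0.545, -0.1461, 0.0275]
tool_rot: [0.0, 0.752, 0.659, -0.0]
contact_force: [0.1, -4.3, 0.9]
gripper_width: -0.001
grasp_force: 1.9
```

Emit:
carry_out:
  rows: "0 3 0 0;1 3 0 0"

```text
t: 7.52
eef_pos: [0.546, -0.1402, 0.0275]
tool_rot: [-0.0, 0.752, 0.659, -0.0]
contact_force: [-0.2, -4.0, 1.3]
gripper_width: 0.004
grasp_force: 2.0
```

Sliding at about 4 N. I'll continue in small steps.

Emit:
carry_out:
  rows: "0 2 0 0;0 2 0 0"

```text
t: 7.78
eef_pos: [0.5462, -0.1361, 0.0275]
tool_rot: [0.0, 0.752, 0.66, 0.0]
contact_force: [-0.7, -3.8, 1.1]
gripper_width: 0.001
grasp_force: 1.9
```

Emit:
carry_out:
  rows: "1 2 0 0;0 1 0 0"

```text
t: 8.02
eef_pos: [0.5473, -0.133, 0.0275]
tool_rot: [0.0, 0.752, 0.66, 0.0]
contact_force: [-0.4, -4.4, 0.8]
gripper_width: -0.0
grasp_force: 1.9
```

Emit:
carry_out:
  rows: "0 1 0 0;0 1 0 0"

```text
t: 8.28
eef_pos: [0.5472, -0.1311, 0.0275]
tool_rot: [0.0, 0.752, 0.66, 0.0]
contact_force: [-0.4, -3.9, 0.9]
gripper_width: -0.001
grasp_force: 1.9
```

Emit:
carry_out:
  rows: "0 2 0 0;1 2 0 0"

```text
t: 8.52
eef_pos: [0.5473, -0.1288, 0.0275]
tool_rot: [0.0, 0.752, 0.659, -0.001]
contact_force: [-4.1, -11.0, 2.5]
gripper_width: -0.0
grasp_force: 5.5
```

Emit:
carry_out:
  rows: "0 1 0 0;0 1 0 0"

```text
t: 8.78
eef_pos: [0.5472, -0.1288, 0.0276]
tool_rot: [0.002, 0.752, 0.659, -0.002]
contact_force: [-1.5, -13.5, -0.4]
gripper_width: -0.001
grasp_force: 6.9
```

Emit:
carry_out:
  rows: "0 1 0 0;0 1 0 0"

```text
t: 9.02
eef_pos: [0.5472, -0.1289, 0.0278]
tool_rot: [0.003, 0.753, 0.658, -0.002]
contact_force: [-0.9, -17.9, -1.9]
gripper_width: 0.003
grasp_force: 9.0
```

The force is rising with no further motion, so the mould is at the stop. I'll retreat and look.

Emit:
carry_out:
  rows: "-1 -10 0 0;-3 -30 0 0;-4 -40 0 0;-2 -20 30 0;0 0 60 0;0 0 60 0;0 0 60 0;0 0 60 0;0 -30 10 0;0 0 0 0"
  claw: 50

```text
t: 10.28
eef_pos: [0.5383, -0.2541, 0.3088]
tool_rot: [0.001, 0.752, 0.659, 0.001]
contact_force: [0.5, 0.0, -0.6]
gripper_width: 0.586
grasp_force: 0.0
```

```bash
python3 - <<'E'
from h import *
np.set_printoptions(precision=4,suppress=True)
ims=[]
for n in("top","scene"):
    c=read_camera(n);
    b=(c["img"][225:330,240:400] if n=="top" else c["img"][190:310,230:390]);ims.append(cv2.resize(b,(400,300),interpolation=cv2.INTER_CUBIC))
    for k,z in(("knob_grip",.236),("wheel_hub",.202),("mould",.02),("press",0),("stop_face",.034)):
        for r in place_of(n,k)[:1]: print(n,k,r["confidence"],np.round(r["centre"],1),atz(c,r["centre"],z))
cv2.imwrite("pics/p4.png",np.hstack(ims)); print(get_obs()["eef_pos"])
E
```

```text
top knob_grip 0.61 [329.6 260.7] [ 0.548  -0.0317  0.236 ]
top wheel_hub 0.58 [311.1 255.6] [0.569  0.0124 0.202 ]
top mould 0.89 [306.7 267.8] [0.5699 0.0268 0.02  ]
top press 0.88 [311.6 269.5] [0.5678 0.013  0.    ]
top stop_face 0.72 [259.5 263.1] [0.5862 0.16   0.034 ]
scene knob_grip 0.67 [292.3 204.1] [ 0.547  -0.0391  0.236 ]
scene wheel_hub 0.68 [390.9 171.5] [0.5994 0.2519 0.202 ]
scene mould 0.96 [315.  250.6] [0.5595 0.0221 0.02  ]
scene press 0.68 [315.  256.8] [0.5641 0.0181 0.    ]
scene stop_face 0.85 [358.7 229.7] [0.5921 0.1571 0.034 ]
[ 0.5382 -0.253   0.3074]
```

View pics/p4.png

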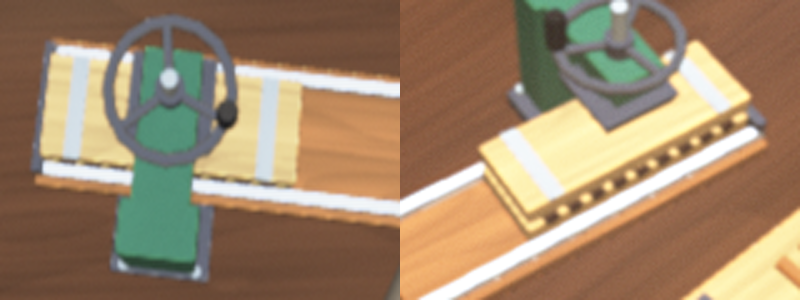

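Both views show the mould home: its +y end is flush with the dark stop bar (top panel, about column 42). The knob is at (227,114) in the top panel. I'll measure the knob and hub with the wrist camera from nearer.

Emit:
carry_out:
  rows: "0 40 0 0;2 40 0 0;3 40 0 0;0 0 0 0;0 0 0 0"

```text
t: 11.5
eef_pos: [0.5431, -0.1338, 0.3077]
tool_rot: [0.0, 0.752, 0.659, -0.0]
contact_force: [-0.2, -0.6, 0.1]
gripper_width: 0.585
grasp_force: 0.0
```

```bash
python3 - <<'E'
from h import *
np.set_printoptions(precision=4,suppress=True)
c=read_camera("wrist");im=c["img"].copy();print(get_obs()["eef_pos"])
for k,z in(("knob_grip",.236),("wheel_hub",.202)):
    for r in place_of("wrist",k)[:2]:
        q=r["centre"];print(k,r["confidence"],np.round(q,1),atz(c,q,z));cv2.circle(im,(int(q[0]),int(q[1])),4,(0,0,255),-1)
    for r in outline_of("wrist",k)[:1]:
        ys,xs=np.where(r["pixels"]);print(k,xs.min(),xs.max(),ys.min(),ys.max())
e=get_obs()["eef_pos"];q=proj(c,e);cv2.circle(im,(int(q[0]),int(q[1])),4,(0,255,0),-1)
cv2.imwrite("pics/p5.png",im)
E
```

```text
[ 0.5429 -0.1345  0.3077]
knob_grip 0.65 [523.7 130.8] [ 0.6799 -0.0798  0.236 ]
knob_grip 0.58 [282.7  82.7] [ 0.5389 -0.0341  0.236 ]
knob_grip 263 301 57 101
wheel_hub 215 424 0 101
```

View pics/p5.png

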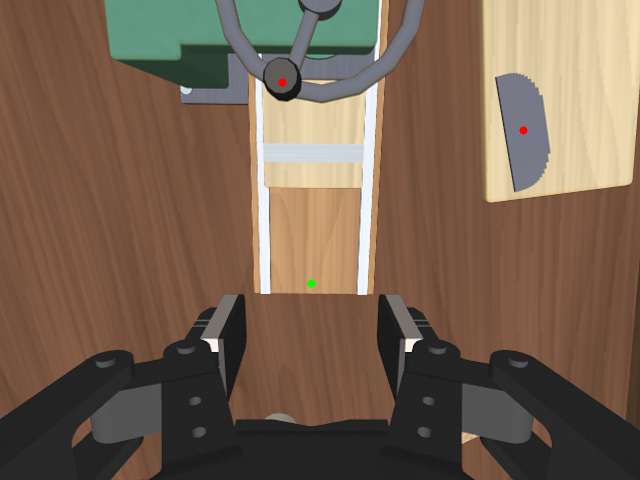

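The wrist view shows the knob at about (283,80) and the rim spanning columns 215–424 with its nearest edge at row ~101. I'll take the hub from the rim.

```bash
python3 - <<'E'
from h import *
np.set_printoptions(precision=4,suppress=True)
c=read_camera("wrist")
print("knob top",atz(c,(282,75),.254))
a=atz(c,(215,0),.205);b=atz(c,(424,10),.205);n=atz(c,(321,101),.204);print(a,b,n)
for p in [(320,17)]: print("screw base-ish",atz(c,p,.205))
from scipy.optimize import least_squares
P=np.array([atz(c,p,.204)[:2] for p in((216,2),(235,58),(321,101),(350,98),(390,78),(414,42))])
r=least_squares(lambda v:np.hypot(*(P-v).T)-.068,[.569,.016]);print("hub",r.x,r.fun)
E
```

```text
knob top [ 0.5401 -0.033   0.254 ]
[0.5024 0.0231 0.205 ] [0.6325 0.0003 0.205 ] [ 0.5612 -0.0451  0.204 ]
screw base-ish [0.5667 0.005  0.205 ]
hub [0.5699 0.0212] [-0.0008  0.0013 -0.0012 -0.0003  0.0014 -0.0006]
```

Wrist hub (0.5695, 0.021) and knob (0.540, −0.033) are 61.7 mm apart, which matches the given 62 mm. The push contact also supports the hub position. Now I'll grasp the knob.

Emit:
carry_out:
  rows: "-1 40 0 0;-1 40 0 0;-1 20 -10 0;0 0 -10 0;0 0 -10 0;0 0 0 0"
  claw: 50

```text
t: 12.55
eef_pos: [0.5395, -0.0348, 0.2767]
tool_rot: [-0.0, 0.752, 0.659, -0.001]
contact_force: [0.4, -0.0, 0.3]
gripper_width: 0.581
grasp_force: 0.0
```

Emit:
carry_out:
  rows: "0 0 -20 0;0 0 -20 0;0 0 -15 0;0 0 -5 0;0 0 0 0"

```text
t: 13.18
eef_pos: [0.5403, -0.0334, 0.2176]
tool_rot: [0.0, 0.752, 0.659, -0.0]
contact_force: [-0.7, -0.4, 0.2]
gripper_width: 0.584
grasp_force: 0.0
```

Emit:
carry_out:
  rows: "0 0 0 0;0 0 0 0;0 0 0 0;0 0 0 0;0 0 0 0;0 0 0 0"
  claw: 10
  force: 30

```text
t: 13.92
eef_pos: [0.5402, -0.0331, 0.2175]
tool_rot: [-0.0, 0.752, 0.66, 0.0]
contact_force: [-0.5, 0.3, -0.4]
gripper_width: 0.117
grasp_force: 0.0
```

It missed: the opening is 10 mm with nothing held. I'll look.

```bash
python3 - <<'E'
from h import *
np.set_printoptions(precision=4,suppress=True)
ims=[]
for n in("wrist","scene"):
    c=read_camera(n);im=c["img"].copy()
    for z,col in((0,(0,255,0)),(.019,(255,0,255))):
        q=proj(c,get_obs()["eef_pos"]+[0,0,z]);cv2.circle(im,(int(q[0]),int(q[1])),1,col,-1)
    ims.append(cv2.resize(im if n=="wrist" else im[130:250,230:390],(400,300),interpolation=cv2.INTER_CUBIC))
    for k,z in(("knob_grip",.236),):
        for r in place_of(n,k)[:2]: print(n,k,r["confidence"],np.round(r["centre"],1),atz(c,r["centre"],z))
cv2.imwrite("pics/p6.png",np.hstack(ims))
E
```

```text
wrist knob_grip 0.8 [307.9 295.9] [ 0.5388 -0.0322  0.236 ]
scene knob_grip 0.62 [290.2 202.6] [ 0.5399 -0.0398  0.236 ]
scene knob_grip 0.17 [344.1 330.3] [ 0.8744 -0.1789  0.236 ]
```

View pics/p6.png

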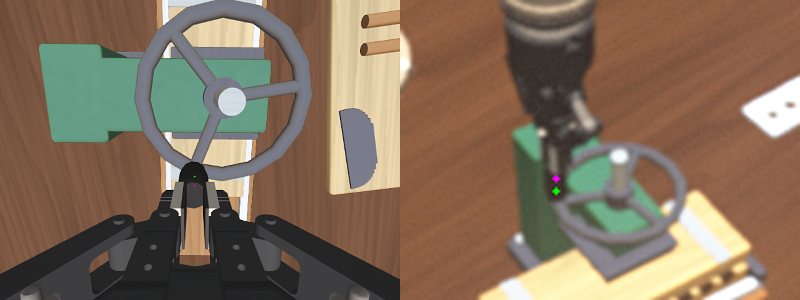

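```bash
python3 - <<'E'
from h import *
np.set_printoptions(precision=4,suppress=True)
c=read_camera("wrist");f=240/np.tan(np.radians(c["fov_y"])/2);T=np.array(c["world_to_cam"])
e=get_obs()["eef_pos"];o,d=ray(c,(c["cx"],c["cy"]));print("f",f,"cam",o,"look",d,"tcp",e)
for z in(0,.019,.04,.054,.073):
    q=T[:3,:3]@(e+[0,0,z])+T[:3,3];print(z,"px",proj(c,e+[0,0,z]),"depth",-q[2],"px/mm",f/-q[2]/1000)
im=c["img"][240:400,220:400];cv2.imwrite("pics/p7.png",cv2.resize(im,(720,600),interpolation=cv2.INTER_CUBIC))
E
```

```text
f 399.79978267386207 cam [0.5489 0.0335 0.3981] look [-0.0341 -0.2579 -0.9656] tcp [ 0.5402 -0.0331  0.2175]
0 px (np.float64(311.3668396542777), np.float64(282.62163517260217)) depth 0.19189106228056835 px/mm 2.083472663720552
0.019 px (np.float64(311.34308948227755), np.float64(297.95681361220056)) depth 0.17354518909426597 px/mm 2.303721496172962
0.04 px (np.float64(311.31022436214425), np.float64(319.17739600112463)) depth 0.15326817136203702 px/mm 2.608498418954116
0.054 px (np.float64(311.28301588521276), np.float64(336.74555714185266)) depth 0.13975015954055103 px/mm 2.8608180769758116
0.073 px (np.float64(311.23639851693025), np.float64(366.8457880367048)) depth 0.1214042863542486 px/mm 3.29312740661624
```

View pics/p7.png

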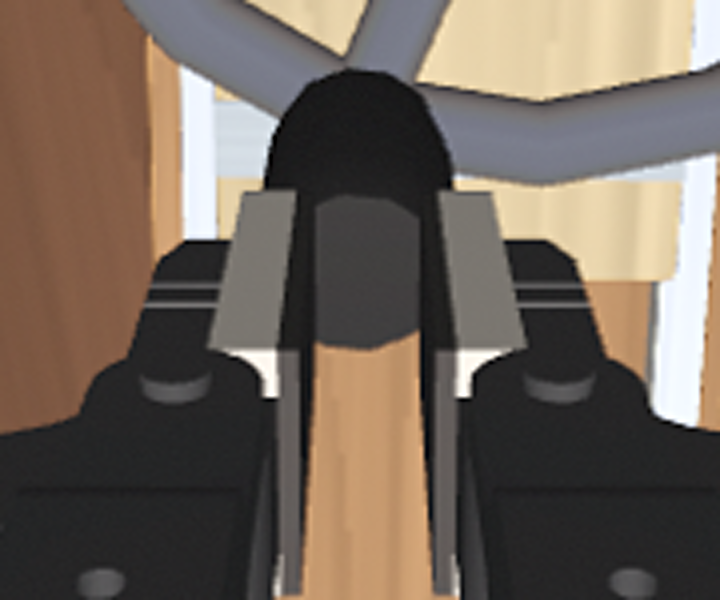

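The picture shows the pads closed just above the knob's top: the knob's grey end disc is visible in the gap between them. So the real finger ends sit about 35–40 mm above the reported TCP, which the scene view also suggested. I'll open, go lower while watching the force, and close again.

Emit:
carry_out:
  rows: "0 0 0 0;0 0 0 0;0 0 0 0;0 0 0 0;0 0 -5 0;0 0 -5 0;0 0 -5 0;0 0 -5 0;0 0 -2 0;0 0 0 0"
  claw: 50

```text
t: 15.42
eef_pos: [0.5401, -0.0332, 0.1954]
tool_rot: [-0.0, 0.752, 0.66, -0.0]
contact_force: [0.1, -0.6, -0.7]
gripper_width: 0.584
grasp_force: 0.0
```

Emit:
carry_out:
  rows: "0 0 0 0;0 0 0 0;0 0 0 0;0 0 0 0;0 0 0 0"
  claw: 10
  force: 30

```text
t: 16.05
eef_pos: [0.5402, -0.0332, 0.1958]
tool_rot: [-0.0, 0.752, 0.66, 0.0]
contact_force: [-2.6, 0.3, 5.0]
gripper_width: 0.24
grasp_force: 29.6
```

The knob is held: opening about 20.5 mm, grip 30 N. I'll compute the orbit rows.

```bash
python3 - <<'E'
import numpy as np
a=np.radians(241-20*np.arange(19));P=np.round(62*np.c_[np.cos(a),np.sin(a)])
print([tuple(map(int,x)) for x in np.diff(P,axis=0)])
a=np.radians(241-10*np.arange(37));P=np.round(62*np.c_[np.cos(a),np.sin(a)])
print([(int(240.99-10*(i+1)),)+tuple(map(int,x)) for i,x in enumerate(np.diff(P,axis=0))])
E
```

```text
[(-17, 13), (-11, 19), (-4, 21), (3, 21), (11, 19), (16, 14), (20, 8), (22, 0), (20, -7), (17, -13), (11, -19), (4, -21), (-3, -21), (-11, -19), (-16, -14), (-20, -8), (-22, 0), (-20, 7)]
[(230, -9, 6), (220, -8, 7), (210, -6, 9), (200, -5, 10), (190, -3, 10), (180, -1, 11), (170, 1, 11), (160, 2, 10), (150, 5, 10), (140, 6, 9), (130, 7, 8), (120, 9, 6), (110, 10, 5), (100, 10, 3), (90, 11, 1), (80, 11, -1), (70, 10, -2), (60, 10, -5), (50, 9, -6), (40, 8, -7), (30, 6, -9), (20, 5, -10), (10, 3, -10), (0, 1, -11), (-9, -1, -11), (-19, -2, -10), (-29, -5, -10), (-39, -6, -9), (-49, -7, -8), (-59, -9, -6), (-69, -10, -5), (-79, -10, -3), (-89, -11, -1), (-99, -11, 1), (-109, -10, 2), (-119, -10, 5)]
```

Emit:
carry_out:
  rows: "-9 6 0 0;-8 7 0 0;-6 9 0 0;-5 10 0 0;-3 10 0 0;-1 11 0 0"

```text
t: 16.8
eef_pos: [0.507, 0.0204, 0.1958]
tool_rot: [-0.001, 0.752, 0.66, -0.0]
contact_force: [-1.7, -3.3, 6.0]
gripper_width: 0.235
grasp_force: 30.6
```

Emit:
carry_out:
  rows: "1 11 0 0;2 10 0 0;5 10 0 0;6 9 0 0;7 8 0 0;9 6 0 0"

```text
t: 17.55
eef_pos: [0.5373, 0.075, 0.1958]
tool_rot: [-0.001, 0.751, 0.66, -0.0]
contact_force: [-1.6, -3.8, 7.9]
gripper_width: 0.236
grasp_force: 30.7
```

Emit:
carry_out:
  rows: "10 5 0 0;10 3 0.5 0;11 1 0 0;11 -1 0.5 0;10 -2 0 0;10 -5 0.5 0;9 -6 0 0;8 -7 0 0;6 -9 0 0;5 -10 0 0"

```text
t: 18.8
eef_pos: [0.6275, 0.0424, 0.1961]
tool_rot: [-0.001, 0.752, 0.66, -0.001]
contact_force: [-6.0, 1.2, -8.7]
gripper_width: 0.236
grasp_force: 29.7
```

Emit:
carry_out:
  rows: "3 -10 0 0;1 -11 0 0;-1 -11 0 0;-2 -10 0 0;-5 -10 0 0;-6 -9 0 0;-7 -8 0 0;-9 -6 0 0"

```text
t: 19.8
eef_pos: [0.6022, -0.0309, 0.1962]
tool_rot: [-0.001, 0.751, 0.66, 0.001]
contact_force: [-0.6, 6.1, -15.0]
gripper_width: 0.236
grasp_force: 29.9
```

Emit:
carry_out:
  rows: "-10 -5 0 0;-10 -3 0 0;-11 -1 0 0;-11 1 0 0;-10 2 0 0;-10 5 0 0"

```text
t: 20.55
eef_pos: [0.54, -0.0333, 0.1963]
tool_rot: [0.001, 0.752, 0.659, 0.0]
contact_force: [4.3, 2.0, -23.3]
gripper_width: 0.235
grasp_force: 30.3
```

Emit:
carry_out:
  rows: "-9 6 -0.5 0;-8 7 -0.5 0;-6 9 0 0;-5 10 0 0;-3 10 0 0;-1 11 0 0"

```text
t: 21.3
eef_pos: [0.507, 0.0199, 0.1961]
tool_rot: [-0.001, 0.752, 0.659, -0.001]
contact_force: [-3.1, -3.5, -12.9]
gripper_width: 0.238
grasp_force: 31.3
```

Emit:
carry_out:
  rows: "1 11 0 0;2 10 0 0;5 10 0 0;6 9 0 0"

```text
t: 21.8
eef_pos: [0.5217, 0.0617, 0.1961]
tool_rot: [-0.001, 0.751, 0.66, -0.0]
contact_force: [-2.4, -0.9, -10.7]
gripper_width: 0.237
grasp_force: 31.5
```

```bash
python3 - <<'E'
from h import *
o=get_obs();print(o["eef_pos"],o["contact_force"])
c=read_camera("scene");cv2.imwrite("pics/p8.png",cv2.resize(c["img"][160:280,240:400],(800,600),interpolation=cv2.INTER_CUBIC))
E
```

```text
[0.52168107 0.06167855 0.19606599] [ -2.42708394  -0.90863113 -10.6743544 ]
```

View pics/p8.png

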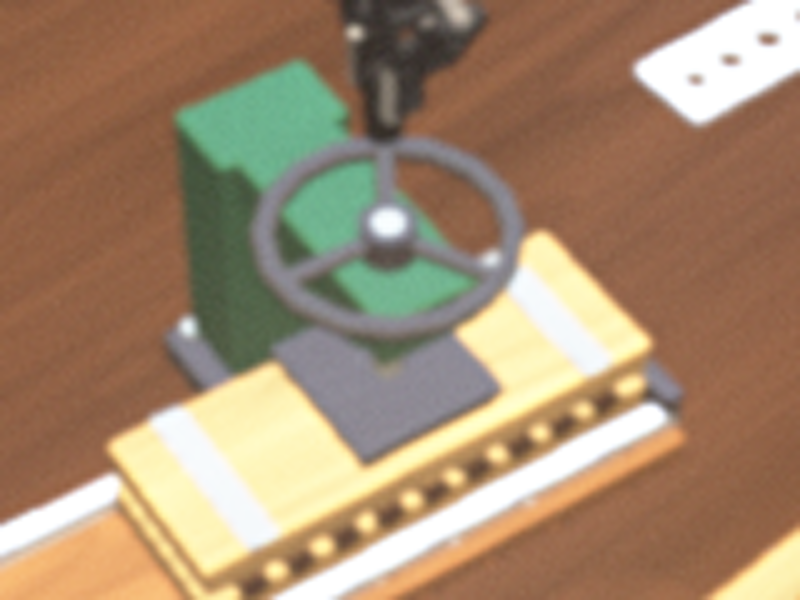

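The view shows the wheel turned and the screw lowered, with the platen (about (385,390)) still just above the mould and the mould still home. I'll continue in short calls and track the tangential force.

Emit:
carry_out:
  rows: "7 8 0 0;9 6 0 0;10 5 0 0"

```text
t: 22.22
eef_pos: [0.5488, 0.0802, 0.1961]
tool_rot: [-0.0, 0.751, 0.66, 0.0]
contact_force: [-3.6, 0.8, -10.0]
gripper_width: 0.235
grasp_force: 31.6
```

Emit:
carry_out:
  rows: "10 3 0 0;11 1 0 0;11 -1 0 0"

```text
t: 22.6
eef_pos: [0.5813, 0.0823, 0.1961]
tool_rot: [0.0, 0.751, 0.66, 0.0]
contact_force: [-2.9, 2.4, -9.0]
gripper_width: 0.235
grasp_force: 31.6
```

Emit:
carry_out:
  rows: "10 -2 0 0;10 -5 0 0;9 -6 0 0"

```text
t: 22.98
eef_pos: [0.6098, 0.0683, 0.196]
tool_rot: [0.0, 0.752, 0.66, -0.0]
contact_force: [-3.1, 1.6, -7.0]
gripper_width: 0.237
grasp_force: 31.8
```

Emit:
carry_out:
  rows: "8 -7 0 0;6 -9 0 0;5 -10 0 0"

```text
t: 23.35
eef_pos: [0.6273, 0.0433, 0.196]
tool_rot: [-0.002, 0.751, 0.66, -0.001]
contact_force: [-9.2, 4.8, -2.5]
gripper_width: 0.236
grasp_force: 32.3
```

The tangential force jumped from 3.4 to 7.8 N, so the platen has met the mould at roughly 50 N. I'll take one small step more to check the trend.

Emit:
carry_out:
  rows: "1.5 -5 0 0;1.5 -5 0 0"

```text
t: 23.6
eef_pos: [0.6298, 0.0344, 0.196]
tool_rot: [-0.002, 0.751, 0.66, -0.0]
contact_force: [-10.3, 6.3, -2.1]
gripper_width: 0.237
grasp_force: 32.3
```

Emit:
carry_out:
  rows: "0.5 -5 0 0;0 0 0 0;0 0 0 0"

```text
t: 23.98
eef_pos: [0.6306, 0.0293, 0.196]
tool_rot: [-0.002, 0.751, 0.66, -0.0]
contact_force: [-6.9, 6.1, -4.7]
gripper_width: 0.234
grasp_force: 32.1
```

Emit:
carry_out:
  rows: "0 0 0 0;0 0 0 0;0 0 0 0;0 0 0 0;0 0 0 0"
  claw: 48

```text
t: 24.6
eef_pos: [0.6319, 0.0277, 0.1962]
tool_rot: [0.0, 0.752, 0.66, 0.0]
contact_force: [-0.2, 0.3, -0.4]
gripper_width: 0.561
grasp_force: 0.0
```

Emit:
carry_out:
  rows: "0 0 5 0;0 0 10 0;0 0 20 0;0 0 30 0;0 0 40 0;0 -40 30 0;0 -60 0 0;0 -60 0 0;0 0 0 0"

```text
t: 25.72
eef_pos: [0.6301, -0.1397, 0.3326]
tool_rot: [0.002, 0.755, 0.656, -0.001]
contact_force: [0.4, -0.3, 0.8]
gripper_width: 0.564
grasp_force: 0.0
```

```bash
python3 - <<'E'
from h import *
np.set_printoptions(precision=4,suppress=True)
o=get_obs();print(o["t"],o["eef_pos"],o["contact_force"])
for n in("top","scene"):
    c=read_camera(n)
    for k,z in(("knob_grip",.236),("wheel_hub",.202),("mould",.02),("platen",.08)):
        for r in place_of(n,k)[:1]: print(n,k,round(r["confidence"],2),np.round(r["centre"],1),atz(c,r["centre"],z))
E
```

```text
25.725 [ 0.6301 -0.1397  0.3326] [ 0.4207 -0.3328  0.773 ]
top knob_grip 0.46 [291.1 231.3] [0.6244 0.0588 0.236 ]
top wheel_hub 0.9 [312.1 255.1] [0.5701 0.0098 0.202 ]
top platen 0.49 [308.8 261.6] [0.5766 0.0196 0.08  ]
scene knob_grip 0.7 [342.7 204.5] [0.6266 0.0503 0.236 ]
scene wheel_hub 0.59 [317.7 210.6] [0.5787 0.0137 0.202 ]
scene mould 0.86 [314.3 251.7] [0.5611 0.0181 0.02  ]
scene platen 0.9 [317.9 238.9] [0.5706 0.0224 0.08  ]
```

The cameras put the knob near 32° rather than the 8° where I let go, so it may have sprung back a little. I'll measure it with the wrist camera.

Emit:
carry_out:
  rows: "-10 45 10 0;0 45 10 0;0 0 0 0;0 0 0 0"

```text
t: 26.72
eef_pos: [0.6216, -0.0425, 0.351]
tool_rot: [0.0, 0.752, 0.66, -0.0]
contact_force: [0.4, -0.4, 0.5]
gripper_width: 0.56
grasp_force: 0.0
```

```bash
python3 - <<'E'
from h import *
np.set_printoptions(precision=4,suppress=True)
for n in("wrist","scene","top","wrist"):
    c=read_camera(n)
    for r in place_of(n,"knob_grip")[:2]:
        p=atz(c,r["centre"],.236);d=p[:2]-[.5695,.0205];print(n,round(r["confidence"],2),np.round(r["centre"]),p,np.hypot(*d),np.degrees(np.arctan2(d[1],d[0])))
    for r in place_of(n,"wheel_hub")[:1]: print("hub",n,round(r["confidence"],2),atz(c,r["centre"],.202))
E
```

```text
wrist 0.81 [288.  92.] [0.6178 0.0566 0.236 ] 0.06032025512945499 36.7764615403637
hub wrist 0.85 [0.5699 0.025  0.202 ]
scene 0.51 [341. 205.] [0.6254 0.0469 0.236 ] 0.061810312283863036 25.313581147404484
hub scene 0.77 [0.5817 0.0243 0.202 ]
top 0.61 [291. 230.] [0.6272 0.0595 0.236 ] 0.06965116190363957 34.02270657019779
wrist 0.62 [289.  90.] [0.619  0.0577 0.236 ] 0.061866359218519094 36.91513981096121
hub wrist 0.97 [0.5699 0.0227 0.202 ]
```

Now settled at about 36°: once released, the wheel eased back until its drag held it, leaving roughly 30 N. I'll regrip and set it slightly tighter, with a smaller spring-back on release.

Emit:
carry_out:
  rows: "-1 40 0 0;-1 40 0 0;0 19 -20 0;0 0 -40 0;0 0 -40 0;0 0 -30 0;0 0 -15 0;0 0 -10 0;0 0 0 0"
  claw: 48

```text
t: 28.45
eef_pos: [0.6199, 0.0569, 0.1962]
tool_rot: [0.0, 0.752, 0.66, 0.0]
contact_force: [-0.8, -0.2, 0.4]
gripper_width: 0.564
grasp_force: 0.0
```

Emit:
carry_out:
  rows: "0 0 0 0;0 0 0 0;0 0 0 0;0 0 0 0;0 0 0 0"
  claw: 10
  force: 25

```text
t: 29.08
eef_pos: [0.6197, 0.0568, 0.1972]
tool_rot: [-0.0, 0.752, 0.66, 0.0]
contact_force: [-4.0, -0.7, 5.8]
gripper_width: 0.242
grasp_force: 24.7
```

Emit:
carry_out:
  rows: "2 -2 0 0;1 -2 0 0;1 -2 0 0"

```text
t: 29.45
eef_pos: [0.6227, 0.0521, 0.1971]
tool_rot: [-0.002, 0.751, 0.66, 0.0]
contact_force: [-7.6, 2.1, 8.7]
gripper_width: 0.238
grasp_force: 25.0
```

Emit:
carry_out:
  rows: "1 -2 0 0;0.5 -1 0 0"

```text
t: 29.7
eef_pos: [0.6241, 0.0495, 0.1971]
tool_rot: [-0.002, 0.751, 0.66, 0.0]
contact_force: [-8.1, 4.4, 10.1]
gripper_width: 0.237
grasp_force: 25.0
```

Emit:
carry_out:
  rows: "-0.5 1 0 0;0 0 0 0;0 0 0 0"

```text
t: 30.08
eef_pos: [0.6242, 0.0494, 0.1972]
tool_rot: [-0.001, 0.752, 0.66, 0.0]
contact_force: [-5.2, 1.7, 7.6]
gripper_width: 0.236
grasp_force: 24.8
```

Emit:
carry_out:
  rows: "-0.5 1 -0 0;0 0 0 0;0 0 0 0"

```text
t: 30.45
eef_pos: [0.6242, 0.0495, 0.1972]
tool_rot: [-0.0, 0.752, 0.659, 0.0]
contact_force: [-3.7, -0.6, 6.4]
gripper_width: 0.24
grasp_force: 24.7
```

The wheel now holds at the same angle with almost no force on the knob. I'll release.

Emit:
carry_out:
  rows: "0 0 0 0;0 0 0 0;0 0 0 0;0 0 0 0;0 0 0 0"
  claw: 48

```text
t: 31.08
eef_pos: [0.6242, 0.0499, 0.196]
tool_rot: [0.0, 0.752, 0.66, -0.0]
contact_force: [-0.7, -0.3, -0.7]
gripper_width: 0.56
grasp_force: 0.0
```

Emit:
carry_out:
  rows: "0 0 10 0;0 0 20 0;0 0 40 0;0 0 50 0;0 -40 30 0;0 -60 10 0;0 0 0 0;0 0 0 0"

```text
t: 32.08
eef_pos: [0.6242, -0.0499, 0.3564]
tool_rot: [-0.0, 0.752, 0.659, 0.0]
contact_force: [0.2, 0.8, 1.3]
gripper_width: 0.562
grasp_force: 0.0
```

```bash
python3 - <<'E'
from h import *
c=read_camera("wrist")
for r in place_of("wrist","knob_grip")[:1]:
    p=atz(c,r["centre"],.236);d=p[:2]-[.5695,.0205];print(r["confidence"],p,np.hypot(*d),np.degrees(np.arctan2(d[1],d[0])))
c=read_camera("scene")
for k,z in(("mould",.02),("chaveta",.02),("gum_cup",0),("ring_gauge",0)):
    for r in place_of("scene",k)[:1]:print(k,r["confidence"],r["centre"],atz(c,r["centre"],z))
E
```

```text
0.61 [0.62077216 0.05100535 0.236     ] 0.05966079726203323 30.751331880694252
mould 0.57 [317.1, 253.5] [0.57091469 0.01973758 0.02      ]
chaveta 0.58 [344.0, 329.9] [ 0.79170057 -0.08716421  0.02      ]
gum_cup 0.79 [138.9, 331.8] [ 0.45470553 -0.46329226  0.        ]
ring_gauge 0.93 [390.7, 168.4] [0.45204852 0.44333149 0.        ]
```

The knob stayed at about 30°, where I left it. The mould is home and the arm is clear.

```bash
python3 -c "
from station import *
print(hand_in())"
```

```text
the job is handed in; nothing more can be done
None
```

The mould is home against the end stop and stays clamped under the platen, at an estimated 40 N. I regripped the knob once because the wheel eased back after the first release. The knife, gum cup and ring gauge were not touched, and the job was handed in at about 32 s.

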